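Load the large gel cassette into the electrode module

TASK

Two flat gel cassettes stand on edge in low bench stands, a large one and a small one. Take the large cassette out of its stand, slide it on edge down into the slot of the metal electrode module until it sits fully home on the slot's floor, and let go; guide it into the slot by hand rather than dropping it in from above. Leave the small cassette standing in its own stand.

Things in the scene. Friction and masses are not known exactly. Their poses are not given: they have to be found in the camera images.
- large_cassette: Flat stiff grey slab standing on edge in a stand: 10 mm thick (its x), 100 mm wide (y), 100 mm tall (z, up), about 0.12 kg. Origin: centre of its bottom edge. Dark louvres on the lower half of both faces, a plain band 40 mm high along the top to pinch across the 10 mm thickness. Faces alike: either way round will do.
- small_cassette: Slab of the same make, to be left alone: 10 mm thick (its x), 60 mm wide (y), 70 mm tall (z, up). Origin: centre of its bottom edge. It stands in a stand of its own, identical to the other.
- stand_l: Low grey stand of the large cassette, fixed to the table. Base 64 mm (its x) by 124 mm (y); origin: centre of the underside. The cassette rests on its 6 mm floor in a 13 mm wide groove along y, open at the ends, between two rails whose tops are 27 mm above the table.
- module: Bare steel fixture fixed to the table, base 84 mm (its x) by 160 mm (y). Origin: on the table, below the slot's middle. The slot runs along y: floor 8 mm up; 14 mm wide between jaws to 42 mm up, then flaring to a 32 mm wide mouth 55 mm up; end cheeks 41 mm high, 124 mm apart inside. Fully home, the large cassette's origin is 8 mm above this one, its top edge 108 mm up, its y along this y.
Not all that is in view belongs to the job. Leave any blue look-alike of the module alone.

How it is judged:
By the outcome, as a careful person would: the job done as asked, in the order asked, and still so for the second after the job is handed in, with the robot touching nothing.
It also fails if it takes over 38 s, if anything falls off the work surface, if the arm or the gripper's body presses on something with over 40 N, if the wrist force passes 120 N, or if a joint passes its speed limit or range.

ROBOT

A 6-joint arm with a two-finger parallel gripper is mounted at the origin on a cart in front of the work surface, level with it; the furniture and walls round the work are solid. World frame = base frame: x ahead of the robot, y to its left, z up, the work surface at z = 0. Lengths are in m, angles in rad, forces in N, time in s.
With the tool pointing down it reaches from about 0.3 to 0.95 m from the base axis. Payload 3.1 kg.
Tool frame: the origin (TCP) lies on the centre line of the jaws, within the pads' length; the fingertips stand 8 mm ahead of it and the grasp point (between the pads) lies 11 mm behind it; x points along the fingers, z is the direction in which the jaws open and shut, and the axes are right-handed (so a half turn about x gives the same grasp; the last joint's range is limited). The gripper opens to 85 mm and grips with 20 to 120 N. Pads are 22 mm wide; open, the fingers measure 114 mm over their backs; the gripper's body (76 mm by 85 mm) begins 54 mm behind the grasp point. The pads swing forward as they close: fully open they stand 13 mm farther back than shut.
Start: joints at [1.1, 0.308, 1.634, -0, 1.2, -0.07], TCP at [0.244, 0.575, 0.239] pointing down, gripper open.
Joint ranges: [-3.06, 3.06], [-0.79, 1.96], [0.05, 2.63], [-1.19, 4.34], [0.05, 2.64], [-2.94, 2.94]. Speed limits (rad/s): [2.79, 2.79, 3.14, 3.14, 3.14, 3.14].

INTERFACE

Orientations are given as a unit quaternion [x, y, z, w].
In Python, from cell import arm gives the robot as it stands. The module is installed in compiled form; this text tells all that it offers.
- The arm moves only by the tool step_arm, never from a script. Its argument "increments" is a list that holds one entry, the list of rows, each a list of 5 numbers: the shift along the tool's x, y, z in mm, then the turn about the tool's x in rad, then the opening, from 0 (shut) to 1 (fully open). In form: [[[dx, dy, dz, spin, grip], ...]]. A call has 1 to 12 rows; each row is the pose to reach, as a shift and turn from the pose commanded when the call began, along the tool's axes at that moment; what a row does not reach only later rows make up. A row lasts 1/10 s, in which the tool goes at most 50 mm and 8.59 degrees, less where a joint would pass 70% of its speed; a pose out of reach is approached as far as the arm can. A call with a gripper value outside its range is refused whole. The fingers move at their own pace and stop on an object; "squeeze" is the grip in N (left out, the last holds). Time passes only in rows, so rows that repeat a pose let the fingers close. It gives the time, the measured TCP pose, the force and the opening at its end, in the units of the state.
- arm.get_state(): the state, without advancing time (a new reading comes with each control period).
- arm.camera(name): name is "scene" or "top"; returns the picture (400x640x3 uint8, blue, green, red); there is no depth.
- arm.camera_params(name): a dict with "mtx" (3x3 intrinsics, pixels), "k1" (the pictures are not rectified: a ray, as slopes to the right and down, at radius r is drawn at 1 + k1 r^2 times it, then the intrinsics apply), "view" (4x4, takes a point from world to camera coordinates). Camera axes: x right, y down, z forward; pixel columns grow to the right and rows downward; lengths in m; the calibration is good to about 2 mm. A picture is of the moment at which its call begins. camera_params takes no time and is no camera call.
- arm.finish_job(): hands the job in, once; it reports no verdict.
The state is a dict: "t": time; "joint_pos": joint angles; "joint_velocities": joint speeds; "joint_torque": joint torques, N m; "tool_pos": TCP position; "ee_rot": TCP orientation; "wrist_force": force on the tool from outside, world axes, zero at the start; "torque": the same for the moment, N m; "grip_width": finger opening in m.
Only numpy, scipy, OpenCV 4.12 (cv2) and the standard library are available. Lean on these libraries where they do the work, as an engineer would, in place of code of your own. Each camera call takes 0.05 s, during which the arm holds its last target. There are 200 camera calls.

## Working session

There is one attempt and no reset: what is moved stays moved. The work goes in short steps, Python scripts to look and compute and a tool call to move; the robot and the scene stay as the last step left them, time stands still between calls to the robot, and variables do not carry over. Pictures are saved under pics/ and viewed, about 8 in all and at most 12, crops included, and the job is handed in when it is done.

Besides the shell and the picture viewer there is one more tool, called after "Request:" in YAML: its name, and indented under it one key for each argument. step_arm: Moves the arm, as the interface text tells. Its arguments: {"type":"object","properties":{"increments":{"type":"array"},"squeeze":{"type":"number"}},"required":["increments"]}

```bash
mkdir -p pics
cat > h.py <<'E'
import numpy as np, cv2
from cell import arm
def snap(n,f):
    im=arm.camera(n); cv2.imwrite('pics/'+f,im); return im
def ray(n,u,v):
    p=arm.camera_params(n); K=np.array(p['mtx']); k=p['k1']; V=np.array(p['view'])
    d=cv2.undistortPoints(np.array([[[u,v]]],float),K,np.array([k,0,0,0,0.]))[0,0]
    R=V[:3,:3]; o=-R.T@V[:3,3]; return o,R.T@np.array([d[0],d[1],1])
def onz(n,u,v,z):
    o,d=ray(n,u,v); return (o+d*(z-o[2])/d[2])
def proj(n,P):
    p=arm.camera_params(n); V=np.array(p['view'])
    q,_=cv2.projectPoints(np.atleast_2d(np.array(P,float)),cv2.Rodrigues(V[:3,:3])[0],V[:3,3],np.array(p['mtx']),np.array([p['k1'],0,0,0,0.]))
    return q[:,0]
E
python3 - <<'E'
from h import *
np.set_printoptions(precision=4,suppress=True)
snap('scene','s1.png');snap('top','t1.png')
s=arm.get_state();print(s)
for n in('scene','top'):print(arm.camera_params(n))
E
```

```text
{'t': 0.1, 'joint_pos': array([ 1.1003,  0.3089,  1.6351,  0.    ,  1.1997, -0.0697]), 'joint_velocities': array([ 0.0006, -0.0023, -0.0034,  0.0015, -0.0018,  0.    ]), 'joint_torque': array([  0.    , -41.6407, -27.7645,  -0.0001,   0.004 ,  -0.    ]), 'tool_pos': array([0.2435, 0.5748, 0.2381]), 'ee_rot': array([-0.3908,  0.5902,  0.3901,  0.5889]), 'wrist_force': array([-0.2663,  0.9292, -0.3811]), 'torque': array([-0.0706,  0.0038, -0.0211]), 'grip_width': 0.08521963929767275}
{'mtx': array([[400.316 ,   0.    , 317.7134],
       [  0.    , 400.316 , 198.6134],
       [  0.    ,   0.    ,   1.    ]]), 'k1': -0.01745546854244613, 'view': array([[-0.5864,  0.81  ,  0.001 ,  0.2321],
       [ 0.349 ,  0.2538, -0.9021, -0.1372],
       [-0.731 , -0.5287, -0.4315,  1.4962],
       [ 0.    ,  0.    ,  0.    ,  1.    ]])}
{'mtx': array([[385.4952,   0.    , 312.7251],
       [  0.    , 385.4952, 191.6421],
       [  0.    ,   0.    ,   1.    ]]), 'k1': -0.08895323771408169, 'view': array([[ 0.0272, -0.9995,  0.0173,  0.0354],
       [-0.9825, -0.0299, -0.184 ,  0.4832],
       [ 0.1844, -0.012 , -0.9828,  0.8244],
       [ 0.    ,  0.    ,  0.    ,  1.    ]])}
```

View pics/t1.png

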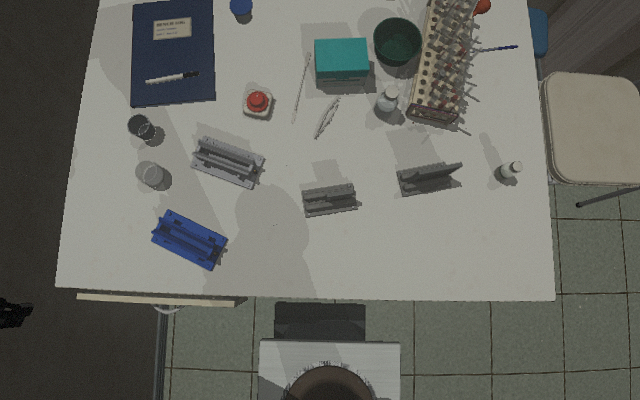

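View pics/s1.png

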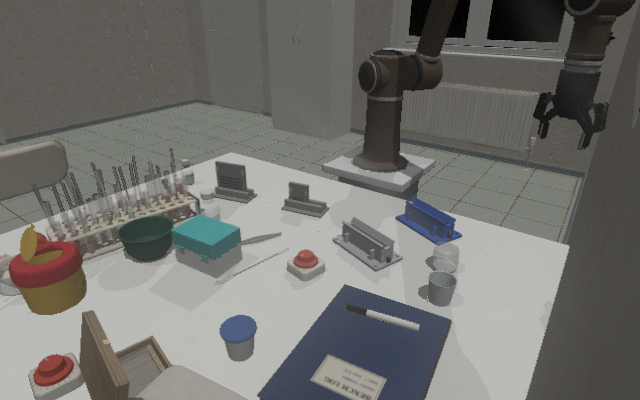

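Top view: the large cassette and its stand are near (430,178), the small one near (330,198), the steel module near (228,162) and the blue decoy near (190,240). The scene view agrees: large at (232,182), small at (302,200), module at (366,242).

Run:
```python
from h import *
t=cv2.imread('pics/t1.png');s=cv2.imread('pics/s1.png')
f=lambda im,x,y,w,h,k:cv2.resize(im[y:y+h,x:x+w],(w*k,h*k),interpolation=cv2.INTER_CUBIC)
a=np.hstack([f(t,390,150,80,56,5),f(t,185,130,80,65,5)[:280]])
b=np.hstack([f(s,208,155,80,56,5)[:280],f(s,328,212,80,60,5)[:280]])
im=np.vstack([a,b]); im=np.clip(im*1.4,0,255).astype(np.uint8)
cv2.imwrite('pics/c1.png',im)
```

```text
(no output)
```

View pics/c1.png

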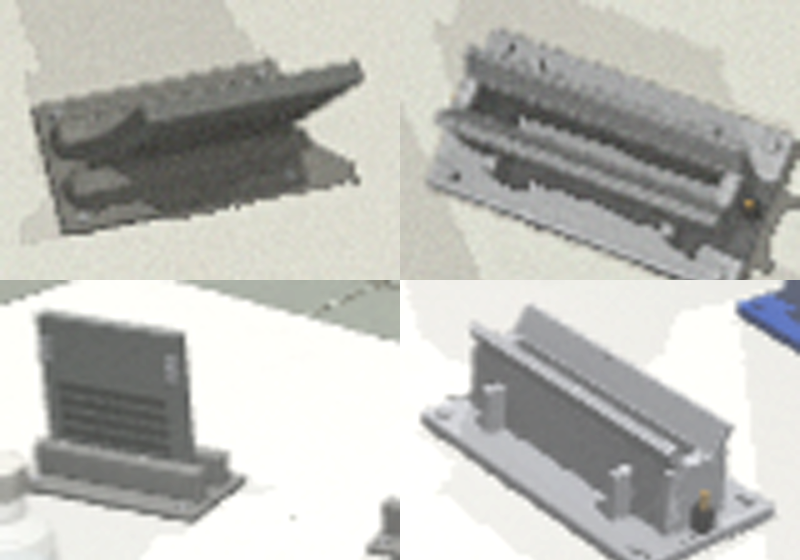

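Crop: cassette top edge runs (418,174)–(462,165) in top and (216,162)–(245,166) in scene; the module's lips and base corners are clear in both. I'll cast rays from these.

Run:
```python
from h import *
np.set_printoptions(precision=4,suppress=True)
T=lambda x,y,z:onz('top',390+x/5,150+y/5,z)
M=lambda x,y,z:onz('top',185+(x-400)/5,130+y/5,z)
S=lambda x,y,z:onz('scene',208+x/5,155+(y-280)/5,z)
N=lambda x,y,z:onz('scene',328+(x-400)/5,212+(y-280)/5,z)
def line(nm,a,b): print(nm,a[:2],b[:2],'mid',(a+b)[:2]/2,'len',np.linalg.norm(a-b),'ang',np.degrees(np.arctan2(*(a-b)[[0,1]])))
for n in('top','scene'):print('cam',ray(n,0,0)[0])
line('cas top',T(141,113,.106),T(359,69,.106))
line('cas scn',S(41,316,.106),S(186,335,.106))
line('stand far',T(35,105,0.003),T(270,62,0.003))
line('stand near',T(62,234,0),T(357,178,0))
line('stand scn',S(30,490,0),S(193,520,0))
line('stand scn2',S(193,520,0),S(243,480,0))
print('M')
line('base far top',M(493,32,.006),M(797,138,.006))
line('base near top',M(428,182,.004),M(740,278,.004))
line('lip near top',M(440,115,.055),M(718,222,.055))
line('lip far top',M(470,50,.055),M(745,160,.055))
line('lip scn far(front)',N(473,325,.055),N(700,465,.055))
line('lip scn near(back)',N(528,307,.055),N(733,430,.055))
line('base scn left-right', N(420,415,.004),N(773,505,.004))
```

```text
cam [0.3218 0.0597 0.8985]
cam [1.2776 0.6378 0.5215]
cas top [ 0.5187 -0.1742] [ 0.5416 -0.2712] mid [ 0.5302 -0.2227] len 0.09970271772960196 ang -13.298350304760046
cas scn [ 0.5479 -0.2626] [ 0.5198 -0.17  ] mid [ 0.5338 -0.2163] len 0.09676034089249924 ang 163.08494281930984
stand far [ 0.5465 -0.1528] [ 0.5721 -0.2695] mid [ 0.5593 -0.2111] len 0.11950470866246872 ang -12.35943839127523
stand near [ 0.4844 -0.1656] [ 0.5163 -0.3118] mid [ 0.5003 -0.2387] len 0.14961927601690062 ang -12.314742191654226
stand scn [ 0.5707 -0.2635] [ 0.5419 -0.1534] mid [ 0.5563 -0.2085] len 0.11377835666118376 ang 165.31791081996366
stand scn2 [ 0.5419 -0.1534] [ 0.4838 -0.1685] mid [ 0.5128 -0.1609] len 0.05996019768374533 ang 75.47115825436337
M
base far top [0.6178 0.3177] [0.5686 0.1667] mid [0.5932 0.2422] len 0.15874342962672092 ang 18.021628169429462
base near top [0.5423 0.3434] [0.4999 0.1904] mid [0.5211 0.2669] len 0.1587455763144795 ang 15.510448553665542
lip near top [0.5613 0.3245] [0.515  0.1943] mid [0.5382 0.2594] len 0.138188922703321 ang 19.56396763877329
lip far top [0.5926 0.3134] [0.5441 0.1838] mid [0.5684 0.2486] len 0.1383798434840611 ang 20.50939029681055
lip scn far(front) [0.5535 0.1885] [0.6012 0.3344] mid [0.5774 0.2614] len 0.15357654405058574 ang -161.89358855562787
lip scn near(back) [0.5221 0.2004] [0.5671 0.3332] mid [0.5446 0.2668] len 0.14024778195361792 ang -161.27737202797576
base scn left-right [0.5677 0.1681] [0.5381 0.344 ] mid [0.5529 0.256 ] len 0.17831059222528406 ang 170.43305084210525
```

```bash
cat >> h.py <<'E'
from scipy.spatial.transform import Rotation as Ro
def go(x,y,z,yaw):
    """shift (mm, tool axes) and spin so the jaw axis lies at yaw deg (mod 180)"""
    s=arm.get_state(); R=Ro.from_quat(s['ee_rot']).as_matrix()
    d=R.T@(np.array([x,y,z])-s['tool_pos'])*1000
    t=np.array([np.cos(np.radians(yaw)),np.sin(np.radians(yaw)),0]); q=R.T@t
    a=np.arctan2(-q[1],q[2]); a=(a+np.pi/2)%np.pi-np.pi/2
    print('t',round(s['t'],2),'pos',s['tool_pos'].round(4),'shift',d.round(1),'spin',a.round(3),'F',s['wrist_force'].round(1),'w',s['grip_width'].round(4),'q',s['joint_pos'].round(2))
    print('axes',R.round(3).tolist())
E
python3 -c "
from h import *
go(.530,-.220,.24,13.5)"
```

```text
Traceback (most recent call last):
  File "h.py", line 22, in go
    print('t',round(s['t'],2),'pos',s['tool_pos'].round(4),'shift',d.round(1),'spin',a.round(3),'F',s['wrist_force'].round(1),'w',s['grip_width'].round(4),'q',s['joint_pos'].round(2))
                                                                                                                                  ^^^^^^^^^^^^^^^^^^^^^
AttributeError: 'float' object has no attribute 'round'
```

```bash
sed -i "s/s\['grip_width'\].round(4)/round(s['grip_width'],4)/" h.py
python3 -c "
from h import *
go(.530,-.220,.24,13.5)"
```

```text
t 0.1 pos [0.2435 0.5748 0.2381] shift [-6.000e-01 -5.739e+02 -6.201e+02] spin 0.934 F [-0.3  0.9 -0.4] w 0.0852 q [ 1.1   0.31  1.64  0.    1.2  -0.07]
axes [[-0.001, -0.921, 0.39], [-0.002, 0.39, 0.921], [-1.0, 0.0, -0.002]]
```

Request:
step_arm:
  increments:
    - [[0,-574,-620,0.934,1],[0,-574,-620,0.934,1],[0,-574,-620,0.934,1],[0,-574,-620,0.934,1],[0,-574,-620,0.934,1],[0,-574,-620,0.934,1],[0,-574,-620,0.934,1],[0,-574,-620,0.934,1],[0,-574,-620,0.934,1],[0,-574,-620,0.934,1],[0,-574,-620,0.934,1],[0,-574,-620,0.934,1]]

```text
t: 1.3
tool_pos: [0.4474, 0.009, 0.2392]
ee_rot: [-0.083, 0.702, 0.083, 0.702]
wrist_force: [1.2, -0.7, 0.7]
grip_width: 0.0852
```

```bash
python3 -c "
from h import *
go(.530,-.220,.16,13.5)"
```

```text
t 1.3 pos [0.4474 0.009  0.2392] shift [  79.1 -242.    26.8] spin 0.0 F [ 1.2 -0.7  0.7] w 0.0852 q [-0.08 -0.04  2.03  0.    1.15 -0.31]
axes [[0.0, -0.234, 0.972], [0.0, 0.972, 0.234], [-1.0, 0.0, 0.0]]
```

Request:
step_arm:
  increments:
    - [[0,-242,27,0,1],[0,-242,27,0,1],[0,-242,27,0,1],[0,-242,27,0,1],[0,-242,27,0,1],[0,-242,27,0,1],[50,-242,27,0,1],[79,-242,27,0,1],[79,-242,27,0,1]]

```text
t: 2.2
tool_pos: [0.5255, -0.2152, 0.1546]
ee_rot: [-0.081, 0.706, 0.086, 0.698]
wrist_force: [0.2, -0.2, -0.2]
grip_width: 0.0852
```

Run:
```python
from h import *
go(.530,-.220,.075,13.5)
t=snap('top','t2.png');s=snap('scene','s2.png')
f=lambda im,x,y,w,h,k:cv2.resize(im[y:y+h,x:x+w],(w*k,h*k),interpolation=cv2.INTER_CUBIC)
cv2.imwrite('pics/c2.png',np.clip(1.4*np.hstack([f(t,380,110,100,120,4),f(s,190,100,100,120,4)]),0,255).astype(np.uint8))
```

```text
t 2.2 pos [ 0.5255 -0.2152  0.1546] shift [79.6 -6.4  4. ] spin 0.0 F [ 0.2 -0.2 -0.2] w 0.0852 q [-0.47  0.3   1.83  0.    1.02 -0.7 ]
axes [[-0.011, -0.234, 0.972], [0.006, 0.972, 0.234], [-1.0, 0.008, -0.01]]
```

View pics/c2.png

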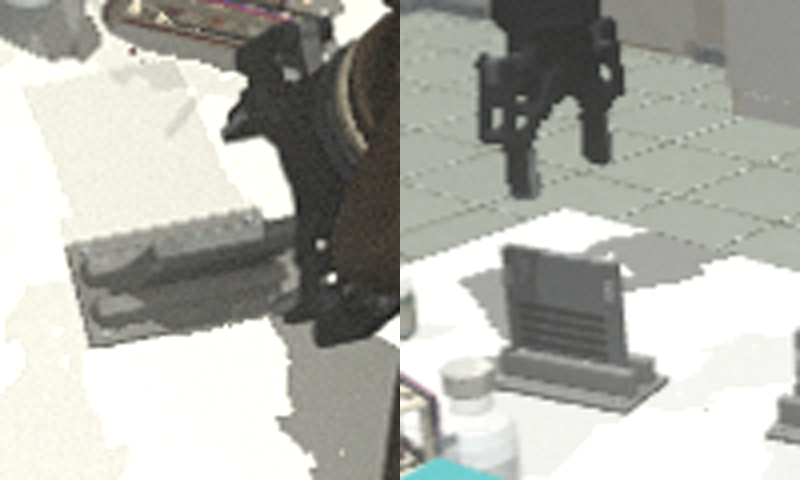

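Scene view: the fingers straddle the cassette above its top edge (crop (510,245)–(620,262)). Descending to the plain band.

Request:
step_arm:
  increments:
    - [[40,0,0,0,1],[80,0,0,0,1],[82,0,0,0,0.4],[82,0,0,0,0.4],[82,0,0,0,0.4],[82,0,0,0,0.4]]
  squeeze: 25

```text
t: 2.9
tool_pos: [0.5326, -0.219, 0.0814]
ee_rot: [-0.084, 0.7, 0.082, 0.704]
wrist_force: [0.5, 0.8, 0.1]
grip_width: 0.0341
```

Run:
```python
from h import *
go(.530,-.220,.075,13.5)
t=snap('top','t3.png');s=snap('scene','s3.png')
f=lambda im,x,y,w,h,k:cv2.resize(im[y:y+h,x:x+w],(w*k,h*k),interpolation=cv2.INTER_CUBIC)
cv2.imwrite('pics/c3.png',np.clip(1.6*np.hstack([f(t,385,120,80,96,5),f(s,200,110,80,96,5)]),0,255).astype(np.uint8))
```

```text
t 2.9 pos [ 0.5326 -0.219   0.0814] shift [ 6.4 -0.4 -2.8] spin 0.001 F [0.5 0.8 0.1] w 0.0341 q [-0.47  0.41  1.86  0.    0.87 -0.7 ]
axes [[0.005, -0.234, 0.972], [-0.003, 0.972, 0.234], [-1.0, -0.004, 0.004]]
```

View pics/c3.png

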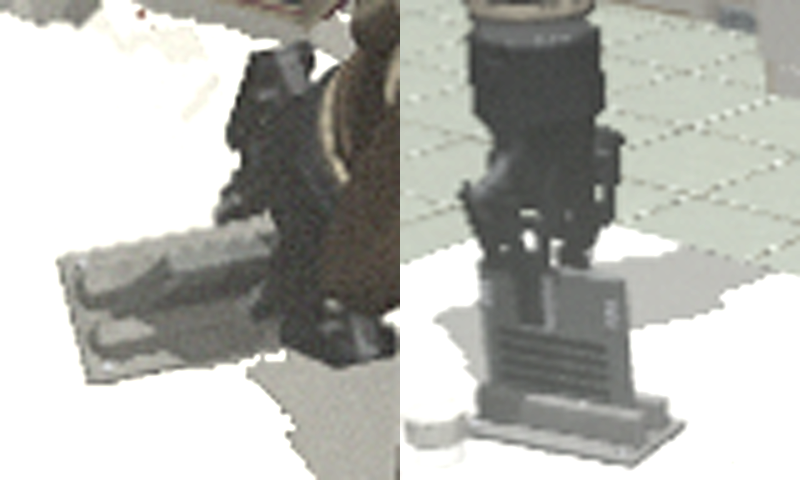

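The front finger stands at crop x 520–555 over the plain band; the cassette spans 485–625. Checking whether that is parallax or an off-centre grip along the width.

Run:
```python
from h import *
c=np.array([.530,-.220,.085]);x=np.array([.972,.234,0]);y=np.array([-.234,.972,0])
for o in(-.01,0,.01):
  print(o,(proj('scene',[c+x*.02+y*o,c+x*.03+y*o])-[200,110])*5)
print((proj('scene',[[.530,-.220,.106],c-y*.05+[0,0,.021],c+y*.05+[0,0,.021]])-[200,110])*5)
```

```text
-0.01 [[122.87520161 309.59535395]
 [113.04141848 315.4756843 ]]
0 [[137.26246731 312.01259025]
 [127.50126587 317.92772045]]
0.01 [[151.73676071 314.44455272]
 [142.04925649 320.39479333]]
[[153.11741838 267.22131178]
 [ 82.25526695 256.01073235]
 [226.13315437 278.77766297]]
```

Parallax only (expected 132, seen 137; slab edges agree within 1 mm). Closing.

Request:
step_arm:
  increments:
    - [[5,0,0,0,0.3],[5,0,0,0,0],[5,0,0,0,0],[5,0,0,0,0],[5,0,0,0,0],[5,0,0,0,0]]
  squeeze: 30

```text
t: 3.6
tool_pos: [0.53, -0.2178, 0.0731]
ee_rot: [-0.083, 0.702, 0.083, 0.702]
wrist_force: [-0.9, 0.5, -0.5]
grip_width: 0.0097
```

```bash
python3 -c "
from h import *
go(.530,-.220,.075,13.5)"
```

```text
t 3.6 pos [ 0.53   -0.2178  0.0731] shift [-1.9 -2.1 -0.5] spin 0.0 F [-0.9  0.5 -0.5] w 0.0097 q [-0.47  0.42  1.86 -0.    0.86 -0.7 ]
axes [[-0.001, -0.234, 0.972], [0.0, 0.972, 0.234], [-1.0, 0.0, -0.001]]
```

Request:
step_arm:
  increments:
    - [[0,0,0,0,0],[0,0,0,0,0],[-10,0,0,0,0],[-25,0,0,0,0],[-45,0,0,0,0],[-70,0,0,0,0],[-95,0,0,0,0],[-110,0,0,0,0],[-120,0,0,0,0],[-120,0,0,0,0]]
  squeeze: 50

```text
t: 4.6
tool_pos: [0.5312, -0.2185, 0.1953]
ee_rot: [-0.084, 0.701, 0.083, 0.703]
wrist_force: [-0.4, -0.3, -0.9]
grip_width: 0.0097
```

```bash
python3 -c "
from h import *
go(.556,.256,.195,-18)"
```

```text
t 4.6 pos [ 0.5312 -0.2185  0.1953] shift [-4.000e-01  4.555e+02  1.350e+02] spin 0.55 F [-0.4 -0.3 -0.9] w 0.0097 q [-0.47  0.26  1.8  -0.    1.09 -0.7 ]
axes [[0.003, -0.234, 0.972], [-0.002, 0.972, 0.234], [-1.0, -0.002, 0.003]]
```

Request:
step_arm:
  increments:
    - [[0,15,4,0.02,0],[0,45,13,0.05,0],[0,80,24,0.1,0],[0,120,36,0.15,0],[0,160,48,0.2,0],[0,200,60,0.25,0],[0,240,72,0.3,0],[0,280,84,0.35,0],[0,320,96,0.4,0],[0,360,107,0.45,0],[0,400,118,0.5,0],[0,430,127,0.53,0]]

```text
t: 5.8
tool_pos: [0.5518, 0.232, 0.1915]
ee_rot: [0.103, 0.7, -0.104, 0.698]
wrist_force: [0.6, -0.4, -0.6]
grip_width: 0.0087
```

Request:
step_arm:
  increments:
    - [[0,3,0,0.01,0],[0,3,0,0.02,0],[0,3,0,0.02,0],[0,3,0,0.02,0]]

```text
t: 6.2
tool_pos: [0.5538, 0.2312, 0.1927]
ee_rot: [0.111, 0.699, -0.111, 0.698]
wrist_force: [0.2, -0.2, -1.0]
grip_width: 0.0094
```

Run:
```python
from h import *
go(.556,.256,.195,-18)
t=snap('top','t4.png');s=snap('scene','s4.png')
f=lambda im,x,y,w,h,k:cv2.resize(im[y:y+h,x:x+w],(w*k,h*k),interpolation=cv2.INTER_CUBIC)
cv2.imwrite('pics/c4.png',np.clip(1.4*np.hstack([f(t,180,110,100,150,4),f(s,315,130,100,150,4)]),0,255).astype(np.uint8))
```

```text
t 6.2 pos [0.5538 0.2312 0.1927] shift [-2.3 24.2 -5.5] spin -0.001 F [ 0.2 -0.2 -1. ] w 0.0094 q [ 0.32  0.31  1.73 -0.    1.1   0.64]
axes [[-0.001, 0.31, 0.951], [-0.001, 0.951, -0.31], [-1.0, -0.001, -0.001]]
```

View pics/c4.png

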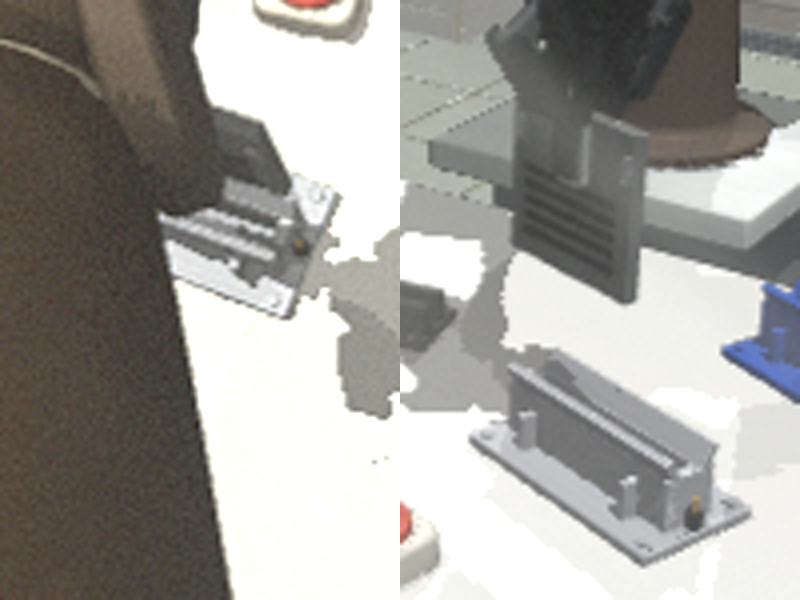

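Scene view: the cassette hangs upright and undamaged (crop (515,110)–(640,300)), module mouth below it at (510,368)–(715,443). Moving over the slot, bottom edge just above the mouth.

Request:
step_arm:
  increments:
    - [[0,10,-2,0,0],[0,24,-5,-0.005,0],[0,24,-5,-0.005,0],[15,24,-5,-0.005,0],[35,24,-5,-0.005,0],[55,24,-5,-0.005,0],[57,24,-5,-0.005,0],[57,24,-5,-0.005,0],[57,24,-5,-0.005,0]]

```text
t: 7.2
tool_pos: [0.5573, 0.2573, 0.1369]
ee_rot: [0.109, 0.698, -0.109, 0.699]
wrist_force: [-0.4, -0.0, -1.1]
grip_width: 0.0094
```

Run:
```python
from h import *
go(.556,.256,.135,-18.3)
t=snap('top','t5.png');s=snap('scene','s5.png')
f=lambda im,x,y,w,h,k:cv2.resize(im[y:y+h,x:x+w],(w*k,h*k),interpolation=cv2.INTER_CUBIC)
cv2.imwrite('pics/c5.png',np.clip(1.4*f(s,325,180,90,95,6),0,255).astype(np.uint8))
cv2.imwrite('pics/c5t.png',np.clip(1.4*f(t,180,110,100,100,5),0,255).astype(np.uint8))
```

```text
t 7.2 pos [0.5573 0.2573 0.1369] shift [ 1.9 -1.6 -0.9] spin 0.01 F [-0.4 -0.  -1.1] w 0.0094 q [ 0.36  0.4   1.74 -0.    1.01  0.67]
axes [[0.001, 0.304, 0.953], [0.0, 0.953, -0.304], [-1.0, 0.001, 0.001]]
```

View pics/c5.png

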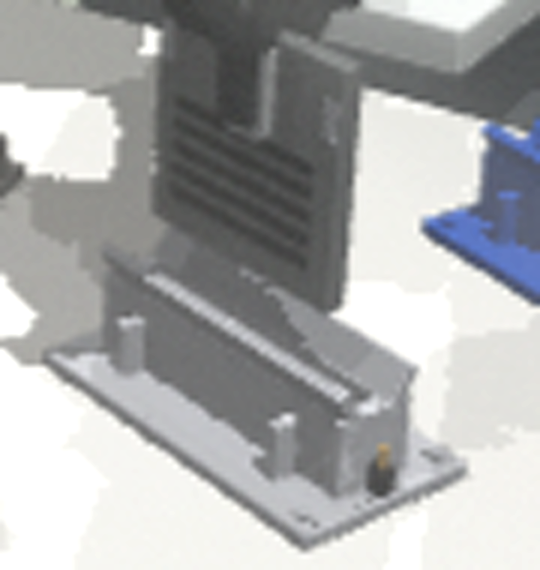

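Scene view: bottom-edge front corners at crop (157,215) and (325,308); module front lip (105,250)–(350,395), back lip ends at (413,372). Comparing offsets within this one camera.

Run:
```python
from h import *
S=lambda x,y,z:onz('scene',325+x/6,180+y/6,z)
x=np.array([.9494,-.3140,0]);y=np.array([.3140,.9494,0])
for n,p in dict(casL=S(157,215,.07),casR=S(325,308,.07),casRb=S(345,303,.07),frontL=S(105,248,.055),frontR=S(348,395,.055),backR=S(413,372,.055),backmid=S(300,305,.055),frontInnerL=S(155,275,.055),baseL=S(45,355,.003),baseF=S(305,545,.003),baseR=S(465,467,.003),casTopR=S(345,62,.17), casTopRb=S(358,65,.17)).items(): print(n,p[:2].round(4),'u',round(p@x,4),'v',round(p@y,4))
p=arm.get_state()['tool_pos'];print('tcp u v',p@x,p@y)
```

```text
casL [0.543  0.2056] u 0.451 v 0.3657
casR [0.5691 0.295 ] u 0.4477 v 0.4588
casRb [0.5615 0.2993] u 0.4391 v 0.4604
frontL [0.555  0.1892] u 0.4676 v 0.3539
frontR [0.5962 0.3199] u 0.4656 v 0.4909
backR [0.5681 0.3319] u 0.4352 v 0.4935
backmid [0.5492 0.2747] u 0.4352 v 0.4332
frontInnerL [0.5621 0.2171] u 0.4655 v 0.3826
baseL [0.5663 0.1687] u 0.4846 v 0.3379
baseF [0.6204 0.3192] u 0.4888 v 0.4978
baseR [0.5399 0.3447] u 0.4044 v 0.4968
casTopR [0.5678 0.2947] u 0.4466 v 0.4581
casTopRb [0.5674 0.2996] u 0.4447 v 0.4626
tcp u v 0.44866862296685656 0.41950142356666104
```

View pics/c5t.png

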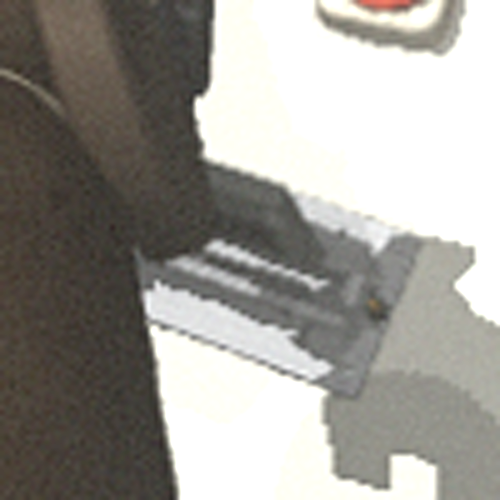

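Same-camera comparison: mouth centre u≈0.4505 (width 31 mm ✓.), cassette centre u≈0.444–0.449; shift about +4 mm across and +5 mm along, then lower gently into the flare and watch the forces.

Request:
step_arm:
  increments:
    - [[0,5,4,0.01,0],[0,5,4,0.01,0],[5,5,4,0.01,0],[10,5,4,0.01,0],[15,5,4,0.01,0],[20,5,4,0.01,0],[20,5,4,0.01,0],[20,5,4,0.01,0]]

```text
t: 8.1
tool_pos: [0.5618, 0.2605, 0.1158]
ee_rot: [0.112, 0.698, -0.112, 0.698]
wrist_force: [-0.3, 0.4, -1.8]
grip_width: 0.0096
```

Run:
```python
from h import *
go(.556,.256,.075,-18.3)
print(arm.get_state()['torque'])
t=snap('top','t6.png');s=snap('scene','s6.png')
f=lambda im,x,y,w,h,k:cv2.resize(im[y:y+h,x:x+w],(w*k,h*k),interpolation=cv2.INTER_CUBIC)
cv2.imwrite('pics/c6.png',np.clip(1.4*f(s,325,185,90,85,7),0,255).astype(np.uint8))
```

```text
t 8.1 pos [0.5618 0.2605 0.1158] shift [40.8 -6.1 -4.1] spin 0.0 F [-0.3  0.4 -1.8] w 0.0096 q [ 0.36  0.44  1.73 -0.    0.97  0.68]
axes [[-0.001, 0.314, 0.95], [-0.0, 0.95, -0.314], [-1.0, -0.001, -0.001]]
[-0.04726789 -0.08259308  0.00681571]
```

View pics/c6.png

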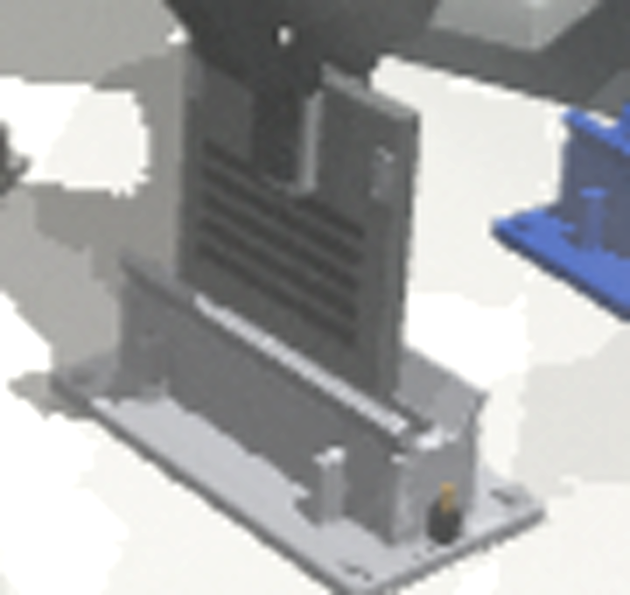

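The cassette has entered the mouth: its right edge (400,380) is inside the lip end (485,395), and the forces are near zero. Lowering on.

Request:
step_arm:
  increments:
    - [[3,0,0,0,0],[6,0,0,0,0],[9,0,0,0,0],[12,0,0,0,0],[12,0,0,0,0]]

```text
t: 8.7
tool_pos: [0.5616, 0.2611, 0.108]
ee_rot: [0.113, 0.699, -0.113, 0.697]
wrist_force: [-7.4, -2.2, 17.7]
grip_width: 0.0091
```

```bash
python3 -c "
from h import *
go(.556,.256,.075,-18.3);print(arm.get_state()['torque'])"
```

```text
t 8.7 pos [0.5616 0.2611 0.108 ] shift [33.  -6.6 -3.6] spin -0.001 F [-7.4 -2.2 17.7] w 0.0091 q [0.36 0.45 1.73 0.   0.96 0.68]
axes [[-0.002, 0.315, 0.949], [0.0, 0.949, -0.315], [-1.0, -0.0, -0.002]]
[-0.33448304  1.69700714 -0.26172843]
```

Contact with the +u flare (force −x, +z). Back off up, shift −3 mm across and retry.

Request:
step_arm:
  increments:
    - [[-6,0,-1,0,0],[-8,0,-3,0,0],[-5,0,-3,0,0],[-2,0,-3,0,0],[1,0,-3,0,0],[1,0,-3,0,0]]

```text
t: 9.3
tool_pos: [0.5584, 0.2612, 0.1018]
ee_rot: [0.112, 0.699, -0.113, 0.697]
wrist_force: [0.1, -0.1, -1.6]
grip_width: 0.0094
```

```bash
python3 -c "
from h import *
go(.556,.256,.075,-18.3);print(arm.get_state()['torque'])"
```

```text
t 9.3 pos [0.5584 0.2612 0.1018] shift [26.8 -5.6 -0.6] spin 0.0 F [ 0.1 -0.1 -1.6] w 0.0094 q [ 0.37  0.45  1.74 -0.    0.95  0.69]
axes [[-0.002, 0.314, 0.95], [-0.001, 0.95, -0.314], [-1.0, -0.002, -0.002]]
[ 0.03610015 -0.00329165  0.01073303]
```

Request:
step_arm:
  increments:
    - [[3,0,0,0,0],[6,0,0,0,0],[9,0,0,0,0],[12,0,0,0,0],[15,0,0,0,0],[15,0,0,0,0]]

```text
t: 9.9
tool_pos: [0.5587, 0.2614, 0.0876]
ee_rot: [0.112, 0.698, -0.113, 0.698]
wrist_force: [-0.5, -1.1, -0.8]
grip_width: 0.0095
```

```bash
python3 -c "
from h import *
go(.556,.256,.075,-18.3);print(arm.get_state()['torque'])"
```

```text
t 9.9 pos [0.5587 0.2614 0.0876] shift [12.6 -5.9 -0.9] spin 0.0 F [-0.5 -1.1 -0.8] w 0.0095 q [0.37 0.47 1.75 0.   0.92 0.69]
axes [[-0.001, 0.314, 0.95], [-0.0, 0.95, -0.314], [-1.0, -0.001, -0.001]]
[-0.03217129 -0.0118489   0.01355812]
```

Request:
step_arm:
  increments:
    - [[3,0,0,0,0],[5,0,0,0,0],[7,0,0,0,0],[9,0,0,0,0],[10,0,0,0,0],[11,0,0,0,0],[12,0,0,0,0],[13,0,0,0,0],[13,0,0,0,0]]

```text
t: 10.8
tool_pos: [0.5592, 0.2616, 0.0752]
ee_rot: [0.112, 0.698, -0.112, 0.698]
wrist_force: [0.5, -0.1, -0.7]
grip_width: 0.0093
```

```bash
python3 -c "
from h import *
go(.556,.256,.075,-18.3);print(arm.get_state()['torque'])"
```

```text
t 10.8 pos [0.5592 0.2616 0.0752] shift [ 0.2 -6.3 -1.3] spin 0.0 F [ 0.5 -0.1 -0.7] w 0.0093 q [ 0.37  0.49  1.75 -0.    0.9   0.69]
axes [[0.0, 0.314, 0.95], [-0.0, 0.95, -0.314], [-1.0, 0.0, 0.0]]
[ 0.02004125 -0.02200692  0.01323664]
```

Request:
step_arm:
  increments:
    - [[1,0,0,0,0],[2,0,0,0,0],[3,0,0,0,0],[3,0,0,0,0]]

```text
t: 11.2
tool_pos: [0.5596, 0.2615, 0.0751]
ee_rot: [0.112, 0.698, -0.112, 0.698]
wrist_force: [-4.4, -2.3, 12.6]
grip_width: 0.0095
```

Run:
```python
from h import *
go(.556,.256,.075,-18.3)
s=snap('scene','s7.png')
f=lambda im,x,y,w,h,k:cv2.resize(im[y:y+h,x:x+w],(w*k,h*k),interpolation=cv2.INTER_CUBIC)
cv2.imwrite('pics/c7.png',np.clip(1.4*f(s,325,185,90,85,7),0,255).astype(np.uint8))
x=np.array([.95,-.314,0]);y=np.array([.314,.95,0]);c=.5575*1*np.array([1,0,0])+np.array([0,.2595,0])
for v in(-.05,.05):
  for u in(-.005,.005): print(v,u,((proj('scene',[c+x*u+y*v+[0,0,.108],c+x*u+y*v+[0,0,.113]])-[325,185])*7).round(0).tolist())
```

```text
t 11.2 pos [0.5596 0.2615 0.0751] shift [ 0.1 -6.4 -1.7] spin 0.0 F [-4.4 -2.3 12.6] w 0.0095 q [ 0.37  0.49  1.75 -0.    0.9   0.69]
axes [[-0.0, 0.314, 0.95], [-0.0, 0.95, -0.314], [-1.0, -0.0, -0.0]]
-0.05 -0.005 [[217.0, 116.0], [217.0, 103.0]]
-0.05 0.005 [[194.0, 124.0], [195.0, 110.0]]
0.05 -0.005 [[427.0, 230.0], [429.0, 216.0]]
0.05 0.005 [[404.0, 239.0], [405.0, 225.0]]
```

View pics/c7.png

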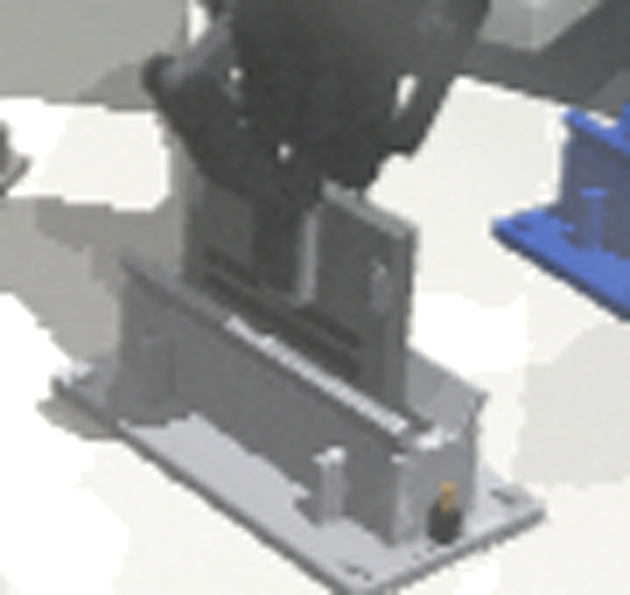

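Contact came at TCP z = 0.0751, exactly the predicted home height (force +12.6 N up), and the top corner at (392–415,230) fits 108 mm. Relaxing and releasing.

Request:
step_arm:
  increments:
    - [[-1,0,-0.5,0,0],[-2,0,-1,0,0],[-2,0,-1,0,0.1],[-2,0,-1,0,0.2],[-2,0,-1,0,0.4],[-2,0,-1,0,0.5],[-2,0,-1,0,0.5],[-2,0,-1,0,0.5],[-2,0,-1,0,0.5]]

```text
t: 12.15
tool_pos: [0.5582, 0.2619, 0.0741]
ee_rot: [0.112, 0.698, -0.112, 0.698]
wrist_force: [0.2, -0.5, -0.5]
grip_width: 0.0431
```

Request:
step_arm:
  increments:
    - [[-15,0,0,0,0.5],[-40,0,0,0,0.5],[-80,0,0,0,0.5],[-120,0,0,0,0.5],[-150,0,0,0,0.5],[-150,-50,0,0,0.5],[-150,-100,0,0,0.5],[-150,-150,0,0,0.5],[-150,-200,0,0,0.5],[-150,-200,0,0,0.5],[-150,-200,0,0,0.5]]

```text
t: 13.25
tool_pos: [0.4958, 0.0711, 0.2256]
ee_rot: [0.114, 0.697, -0.113, 0.699]
wrist_force: [-0.2, 1.5, 0.2]
grip_width: 0.0425
```

Run:
```python
from h import *
go(.556,.256,.075,-18.3)
t=snap('top','t8.png');s=snap('scene','s8.png')
f=lambda im,x,y,w,h,k:cv2.resize(im[y:y+h,x:x+w],(w*k,h*k),interpolation=cv2.INTER_CUBIC)
im=np.hstack([f(s,325,190,80,90,5),f(t,185,120,80,90,5)])
cv2.imwrite('pics/c8.png',np.clip(1.4*im,0,255).astype(np.uint8))
x=np.array([.95,-.314,0]);y=np.array([.314,.95,0]);c=np.array([.5575,.2595,0])
for n,o in(('scene',[325,190]),('top',[185,120])):
  print(n,((proj(n,[c+x*u+y*v+[0,0,.108] for v in(-.05,.05) for u in(-.005,.005)])-o)*5).round(0).tolist())
cv2.imwrite('pics/f8.png',s)
```

```text
t 13.25 pos [0.4958 0.0711 0.2256] shift [150.8 194.2  -1.7] spin -0.003 F [-0.2  1.5  0.2] w 0.0425 q [0.06 0.08 1.94 0.   1.12 0.38]
axes [[0.002, 0.316, 0.949], [0.001, 0.949, -0.316], [-1.0, 0.001, 0.002]]
scene [[155.0, 58.0], [139.0, 63.0], [305.0, 140.0], [289.0, 146.0]]
top [[258.0, 192.0], [267.0, 170.0], [43.0, 115.0], [52.0, 94.0]]
```

View pics/c8.png

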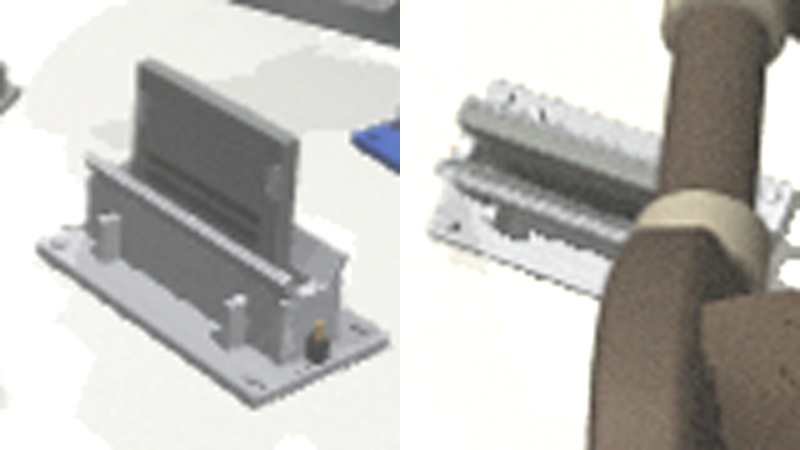

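View pics/f8.png

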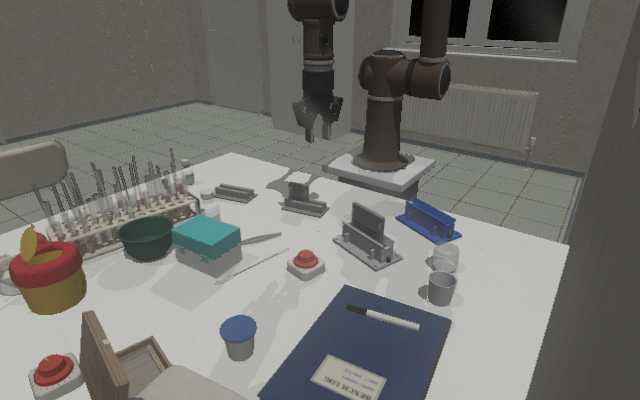

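The cassette stands level in the slot: its top edge runs (138,62)–(297,140) in the crop, against (139,63)–(297,143) predicted for 108 mm. The small cassette still stands in its stand at (300,198), and the gripper is clear.

```bash
python3 -c "
from cell import arm
print(arm.finish_job())"
```

```text
the job is handed in; nothing more can be done
None
```

I moved the large cassette from its stand into the slot of the steel module, let go and handed the job in at about 13.4 s. I lowered it by hand all the way.

- **Contact on the way down:** it touched the flare once, with about 18 N at the end of that move. I backed off, shifted 3 mm across and went on down without further contact.
- **Fully home:** it met the slot floor at TCP height 0.0751 m, the height I had predicted, with 12.6 N upward. After release, its top edge in the scene picture was level and within about 1 pixel of where a 108 mm top edge should appear. The arm hid part of the slot in the final top view, so this check rests on the scene camera alone.
- **The rest of the scene:** the small cassette is still in its own stand and nothing else looks moved. The gripper is clear of everything.
- **What disagreed:** the two cameras differed by about 5 mm on where the slot's centre line is. I split the difference, and that error is why it touched the flare.

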